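# Scan a tablet jar, then open it in its bracing nest

## Task

Take the hand scanner out of its cradle, hold it level and steady for two seconds with its red nose aimed squarely at the middle of the amber jar's barcode label from about 6 cm away (not touching the jar), and lay it back in its cradle the same way round. Then, while the blue nest braces the jar, unscrew the tight white cap to the left until its threads let go, and raise it just clear of the jar, leaving the jar down in the nest. Finish while still holding the cap, level, still and straight above the jar's mouth, one to three centimetres over the rim; leave the other things on the table alone.

Things in the scene. Friction and masses are not known exactly. Their poses are not given: they have to be found in the camera images.
- nest: bracing nest, fixed to the table: aluminium base plate 110 x 110 x 8 mm with a square blue wall frame (inside 66 x 66 mm, walls 8 mm thick, top 38 mm above the table) that keeps the jar from turning. Origin at the centre of the plate's underside; z up; its x axis points the same way as the jar's label
- jar_mouth (a point): centre of the jar's round rim, under the cap, on the jar's axis, 104 mm above the jar's underside (112 mm above the table). Axes are the jar's: z up, x out of the face that carries the label
- jar: amber square jar, 62 x 62 mm, body 80 mm tall, neck above it; 0.3 to 0.55 kg; stands on the nest's 8 mm plate, loose with 2 mm play each side (a few degrees of turn). Origin at the centre of its underside
- label (a point): centre of the white barcode label (46 x 34 mm) on the jar's flat side face, 57 mm above the jar's underside; axes of the jar: x points straight out of the label. It looks away from the robot, within about 30 degrees
- cap_center (a point): centre of the white round cap: 54 mm diameter, 24 mm tall, red stripe on top from near the axis towards its own x; z up. Shut, its centre is 5 mm and its skirt's edge 17 mm below the rim; the jar's shoulder is 7 mm under the skirt. Seen from above turn it left (anticlockwise): its x leads the jar's x by 0 to 7 degrees when shut, is let go at 57, meets a stop at 84: turn to about 70
- cap: the same cap, origin at the centre of its skirt's lower edge. Jam-jar type thread: once let go at about 70 degrees, lift straight up at that angle. A springy seal in the jar presses it up against the thread with about 12 N (turning takes roughly 0.2 to 0.5 N m); let go, it may rise 2 mm by itself
- scanner_grip (a point): where to grip the hand scanner, a straight level wand 130 mm long: on the centre line of its grey handle (30 mm wide, 30 mm tall), 16 mm above its underside (46 mm above the table when docked), 65 mm behind the nose. The scanner looks along its own -x; z up. In the cradle the nose points towards the robot, within about 25 degrees
- scanner: the same hand scanner, 0.13 to 0.21 kg, origin on its underside 16 mm below scanner_grip; yellow head at its -x end (40 mm long, 44 mm wide, 34 mm tall) with a red window in the nose
- scanner_nose (a point): centre of the scanner's red window, 65 mm in front (-x) of scanner_grip and 1 mm higher; same axes
- cradle_seat (a point): where scanner_grip lies when docked. Black fixed cradle, plate 150 x 70 x 6 mm, two saddles with seats 30 mm high under the head (45 mm to -x) and the handle's end (50 mm to +x), side cheeks 12 mm higher than the seats, 5 mm play each side; between the saddles 70 mm is free for fingers. Axes: as the scanner's when docked (nose to -x)
- carton_a_center (a point): bystander: small white medicine carton, 100 x 55 x 50 mm, lying flat, blue band; the point is its centre
- carton_b_center (a point): bystander: small white medicine carton, 100 x 55 x 50 mm, lying flat, blue band; the point is its centre
- carton_c_center (a point): bystander: small white medicine carton, 100 x 55 x 50 mm, lying flat, green band; the point is its centre
- spare_jar_center (a point): bystander: round jar with a blue cap, 60 mm diameter, 100 mm tall, standing; the point is its centre
- tape_center (a point): bystander: roll of brown tape lying flat, 100 mm diameter, 48 mm tall; the point is its centre
- marker_center (a point): bystander: black marker pen, 130 x 16 x 14 mm, lying; the point is its centre
Things that resemble listed ones, but are neither listed nor needed, are in the scene too. There is more than one size of the jar; the job needs the largest.

How it is judged:
On the way, in this order (a step that is already met when the one before it is completed fails the run):
1. scanner held level and steady in the gripper, aimed at the label's middle from 3 to 12 cm (x of label in the frame of scanner_nose between -0.12 and -0.03 m and y of label in the frame of scanner_nose between -0.015 and 0.015 m and z of label in the frame of scanner_nose between -0.015 and 0.015 m and angle between the x axis of scanner_nose and the x axis of label, either way round below 0.3 rad and contact force between the fingers and scanner above 1 N and linear speed of scanner below 0.03 m/s), for 1 s.
2. scanner lies back in its cradle, let go (distance between scanner_grip and cradle_seat below 0.022 m and angle between scanner_grip's own z axis and vertical below 0.15 rad and angle between the x axis of scanner_grip and the x axis of cradle_seat, either way round below 0.2 rad and z of scanner_grip in the frame of cradle_seat below 0.008 m and x of scanner_nose in the frame of cradle_seat below 0 m and contact force between the fingers and scanner below 0.1 N and linear speed of scanner below 0.03 m/s), for 0.2 s.
3. cap turned out of its thread while still on the neck and the jar is down in the nest (angle between the x axis of cap_center and the x axis of jar_mouth, either way round above 0.85 rad and z of cap_center in the frame of jar_mouth below 0.01 m and z of label in the frame of nest below 0.075 m and angle between jar_mouth's own z axis and vertical below 0.15 rad and horizontal distance between jar_mouth and nest below 0.012 m), for 0.02 s.
At the end, for the whole second after the job is handed in: the gripper holds the cap still and level (within 0.2 rad), skirt 3 to 45 mm above the jar's rim and within 18 mm of its axis, not touching the jar; the jar stands down in its nest; the scanner lies in its cradle within 22 mm and 0.2 rad of docked (z of cap_center in the frame of jar_mouth between 0.015 and 0.057 m and horizontal distance between cap_center and jar_mouth below 0.018 m and angle between cap_center's own z axis and vertical below 0.2 rad and contact force between the fingers and cap above 1 N and contact force between cap and jar below 0.1 N and linear speed of cap below 0.03 m/s and z of label in the frame of nest below 0.075 m and angle between each of jar_mouth, scanner_grip's own z axis and vertical below 0.15 rad and horizontal distance between jar_mouth and nest below 0.012 m and distance between scanner_grip and cradle_seat below 0.022 m and angle between the x axis of scanner_grip and the x axis of cradle_seat, either way round below 0.2 rad and z of scanner_grip in the frame of cradle_seat below 0.008 m and x of scanner_nose in the frame of cradle_seat below 0 m); the arm keeps its last pose, push and grip.
It fails at once if scanner pushed against the jar (contact force between scanner and jar above 2 N).
It fails at once if jar lifted out of its nest by more than 12 mm or tipped (z of label in the frame of nest above 0.077 m or angle between jar_mouth's own z axis and vertical above 0.3 rad).
It fails at once if another thing on the table shifted by more than 4 cm (distance of any of carton_a_center, carton_b_center, carton_c_center, spare_jar_center, tape_center, marker_center from where it was at the start of the episode above 0.04 m).
It also fails if it takes over 67 s, if anything falls off the work surface, if the arm or the gripper's body presses on something with over 40 N, if the wrist force passes 120 N, or if a joint passes its speed limit or range.

## Robot

A 6-joint arm with a two-finger parallel gripper is mounted at the origin on the work surface. World frame = base frame: x ahead of the robot, y to its left, z up, the work surface at z = 0. Lengths are in m, angles in rad, forces in N, time in s.
With the tool pointing down it reaches from about 0.35 to 0.975 m from the base axis. Payload 4.9 kg.
Tool frame: the origin (TCP) lies between the finger pads; the fingertips stand 17 mm ahead of it and the grasp point (between the pads) lies 2 mm behind it (manip.nose_length is the distance from the TCP to the fingertips, in m); z points along the fingers, y is the line along which they close (so a half turn about z gives the same grasp; the last joint's range is limited). The gripper opens to 85 mm and grips with 20 to 120 N. Pads are 22 mm wide; open, the fingers measure 114 mm over their backs; the gripper's body (76 mm by 85 mm) begins 54 mm behind the grasp point. The pads swing forward as they close: fully open they stand 13 mm farther back than shut.
Start: joints at [-1.331, 0.053, 1.613, -0, 1.476, -0.119], TCP at [0.219, -0.585, 0.248] pointing down, gripper open.
Joint ranges: [-3.01, 3.01], [-1.01, 2.22], [0.06, 2.58], [-1.02, 4.17], [0.09, 2.62], [-3.14, 3.14]. Speed limits (rad/s): [2.57, 2.57, 3.14, 3.14, 3.14, 3.14].

## Interface

Orientations are given as a unit quaternion [w, x, y, z].
In Python, from plant import manip gives the robot as it stands. The module is installed in compiled form; this text tells all that it offers.
- The arm moves only by the tool apply_moves, never from a script. Its argument "moves" is a list of rows, each a list of 3 entries, a list of its own where there are three numbers: the turn, a rotation vector about the tool's x, y, z in rad, then the shift along the tool's x, y, z in cm, then the closure, from -1 (fully open) to 1 (shut), so that 0 is half open. A call has 1 to 20 rows; each row is the pose to reach, as a shift and turn from the pose commanded when the call began, along the tool's axes at that moment; what a row does not reach only later rows make up. A row lasts 1/10 s, in which the tool goes at most 50 mm and 8.59 degrees, less where a joint would pass 70% of its speed; a pose out of reach is approached as far as the arm can. A call with a gripper value outside its range is refused whole. The fingers move at their own pace and stop on an object; the grip force is fixed at half the most. Time passes only in rows, so rows that repeat a pose let the fingers close. It gives the time, the measured TCP pose, the force, the opening and the grip force at its end, in the units of the state.
- manip.state(): the state, without advancing time (a new reading comes with each control period).
- manip.grab_frame(name): name is "side" or "top"; returns a dict with "image" (480x640x3 uint8, red, green, blue), "K" (3x3 intrinsics, pixels), "k1" (the pictures are not rectified: a ray, as slopes to the right and down, at radius r is drawn at 1 + k1 r^2 times it, then the intrinsics apply), "rvec" (rotation vector, rad) and "tvec" (3), from world to camera coordinates, as OpenCV has them. Camera axes: x right, y down, z forward; pixel columns grow to the right and rows downward; lengths in m; the calibration is good to about 2 mm. A picture is of the moment at which its call begins. There is no depth.
- manip.job_done(): hands the job in; it is judged then, once.
Trained networks look in a picture, given as the dict that the camera call returned (one of the last four; its "shot" number tells which), for a name from the list of things; names that differ only in an ending like _2 or _b are one class to them, and where a whole thing is asked for, a point or a joint stands for the part that bears it (a point fixed in the world has none). Each returns a list of dicts, best first, with "score" (0 to 1); they miss things now and then, are a little off and sometimes report something else, mostly with a low value. They report only what shows in the picture. A call takes as long as a camera call. They do not tell look-alikes from the thing itself.
- manip.look_for(picture, label): "location" ([x, y, z] in m, in the coordinates of the camera as it stood for that picture, good to about 4 mm: the middle of the surface that is visible of it).
- manip.silhouettes(picture, label): "pixels" (480x640 bool, what is visible of it).
- manip.spot_point(picture, label): "location" ([x, y, z] in m, in the coordinates of the camera as it stood for that picture, good to about 4 mm: a listed point, or the origin of a listed thing).
The state is a dict: "time": time; "joint_pos": joint angles; "joint_vel": joint speeds; "joint_efforts": joint torques, N m; "tool_pos": TCP position; "tool_rot": TCP orientation; "contact_force": force on the tool from outside, world axes, zero at the start; "ft_torque": the same for the moment, N m; "gripper_width": opening from 0.0 (shut) to 1.0 (fully open); "grasp_force": force on a finger pad.
Only numpy, scipy, OpenCV 4.12 (cv2) and the standard library are available. Lean on these libraries where they do the work, as an engineer would, in place of code of your own. Each camera call takes 0.05 s, during which the arm holds its last target. There are 200 camera calls.

## Working session

There is one attempt and no reset: what is moved stays moved. The work goes in short steps, Python scripts to look and compute and a tool call to move; the robot and the scene stay as the last step left them, time stands still between calls to the robot, and variables do not carry over. Pictures are saved under pics/ and viewed, at most 10 in all, crops included, and the job is handed in when it is done.

Besides the shell and the picture viewer there is one more tool, called in YAML: its name, and indented under it one key for each argument. apply_moves: Moves the arm, as the interface text tells. Its arguments: {"type":"object","properties":{"moves":{"type":"array"}},"required":["moves"]}

```bash
mkdir -p pics; cat > h.py <<'E'
import numpy as np, cv2
from scipy.spatial.transform import Rotation as R
from plant import manip
def w(p,X): # cam->world
    Rm=cv2.Rodrigues(np.array(p["rvec"],float))[0]
    return Rm.T@(np.array(X,float)-np.array(p["tvec"],float).ravel())
def pix(p,X):
    Rm=cv2.Rodrigues(np.array(p["rvec"],float))[0]
    c=Rm@np.array(X,float)+np.array(p["tvec"],float).ravel()
    s=c[:2]/c[2]; s=s*(1+p["k1"]*(s@s)); K=np.array(p["K"])
    return K[:2,:2]@s+K[:2,2]
def onplane(p,uv,z):
    K=np.array(p["K"]); s0=np.linalg.inv(K[:2,:2])@(np.array(uv,float)-K[:2,2]); s=s0.copy()
    for _ in range(20): s=s0/(1+p["k1"]*(s@s))
    Rm=cv2.Rodrigues(np.array(p["rvec"],float))[0]
    d=Rm.T@np.array([s[0],s[1],1]); o=-Rm.T@np.array(p["tvec"],float).ravel()
    return o+d*(z-o[2])/d[2]
def save(p,name): cv2.imwrite("pics/"+name,p["image"][:,:,::-1])
E
python3 - <<'E'
from h import *
np.set_printoptions(precision=3,suppress=True)
print(manip.state())
for n in ["top","side"]:
    p=manip.grab_frame(n); save(p,n+"0.png"); print(n,w(p,[0,0,0]),np.array(p["K"]).tolist(),p["k1"])
    for l in ["jar","jar_mouth","label","cap_center","nest","scanner_grip","scanner_nose","cradle_seat","carton_a_center","carton_c_center","spare_jar_center","tape_center","marker_center"]:
        for d in manip.spot_point(p,l):
            X=w(p,d["location"]); print(l,round(d["score"],2),X,pix(p,X).round())
E
```

```text
{'time': 0.0, 'joint_pos': array([-1.331,  0.053,  1.614, -0.   ,  1.476, -0.119]), 'joint_vel': array([-0.001,  0.   , -0.001, -0.001, -0.002,  0.   ]), 'joint_efforts': array([  0.001, -39.368, -37.017,  -0.   ,   0.007,   0.   ]), 'tool_pos': array([ 0.219, -0.585,  0.247]), 'tool_rot': array([-0.001,  0.984,  0.178, -0.   ]), 'contact_force': array([-0.679,  0.384, -0.562]), 'ft_torque': array([0.022, 0.011, 0.018]), 'grasp_force': 0.0, 'gripper_width': 0.9979474615327838}
top [0.411 0.02  1.416] [[600.7184976748886, 0.0, 321.01064921116676], [0.0, 600.7184976748886, 242.61145273352136], [0.0, 0.0, 1.0]] -0.035646352388097394
jar 0.65 [ 0.474 -0.163  0.005] [399. 285.]
jar 0.62 [ 0.334 -0.18  -0.002] [407. 345.]
jar 0.6 [ 0.481 -0.301  0.   ] [457. 281.]
jar_mouth 0.96 [ 0.479 -0.301  0.072] [464. 281.]
jar_mouth 0.91 [ 0.338 -0.178  0.073] [411. 345.]
jar_mouth 0.78 [ 0.475 -0.167  0.115] [407. 282.]
label 0.95 [ 0.502 -0.305  0.044] [462. 271.]
label 0.84 [ 0.355 -0.18   0.042] [409. 336.]
label 0.57 [ 0.504 -0.153  0.067] [397. 270.]
cap_center 0.82 [ 0.47  -0.167  0.109] [407
[... 1301 characters left out ...]
.]
label 0.78 [ 0.502 -0.15   0.068] [357. 203.]
label 0.78 [ 0.356 -0.181  0.042] [416. 221.]
cap_center 0.86 [ 0.476 -0.164  0.109] [370. 191.]
nest 0.84 [ 0.475 -0.157  0.002] [366. 222.]
nest 0.51 [0.781 0.005 0.046] [227. 212.]
scanner_grip 0.85 [0.493 0.159 0.046] [303. 304.]
scanner_nose 0.77 [0.425 0.168 0.044] [330. 320.]
scanner_nose 0.63 [ 0.475 -0.166  0.11 ] [371. 190.]
cradle_seat 0.83 [0.491 0.156 0.048] [305. 303.]
carton_a_center 0.88 [ 0.515 -0.427  0.026] [391. 145.]
carton_c_center 0.96 [0.45  0.007 0.027] [349. 266.]
spare_jar_center 0.64 [0.783 0.006 0.044] [226. 213.]
tape_center 0.85 [0.324 0.419 0.025] [321. 450.]
marker_center 0.72 [ 0.39  -0.399  0.007] [429. 171.]
```

View pics/top0.png

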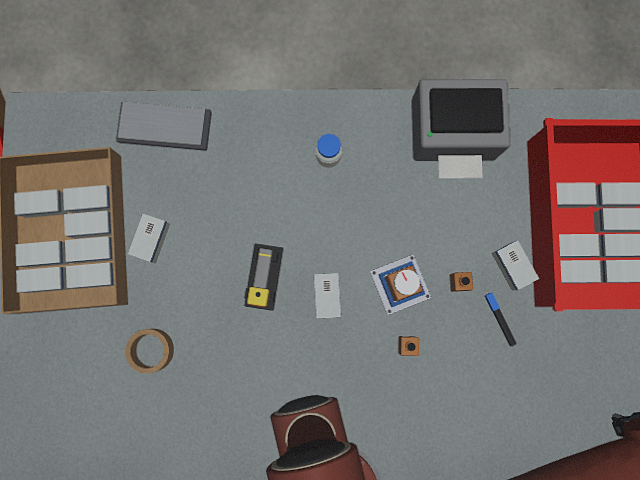

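```bash
python3 - <<'E'
import cv2
a=cv2.imread("pics/top0.png"); b=cv2.imread("pics/side0.png")
c1=cv2.resize(a[235:335,350:450],(400,400),interpolation=3)
c2=cv2.resize(a[235:335,210:310],(400,400),interpolation=3)
import numpy as np
cv2.imwrite("pics/crop0.png",np.hstack([c1,c2]))
E
```

```text
(no output)
```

View pics/crop0.png

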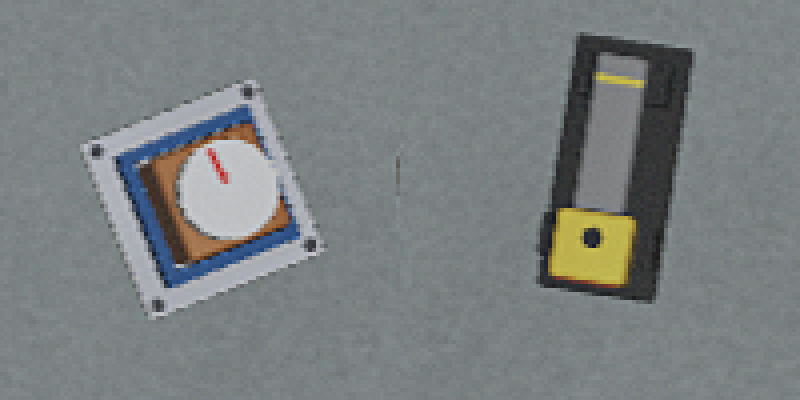

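View pics/side0.png

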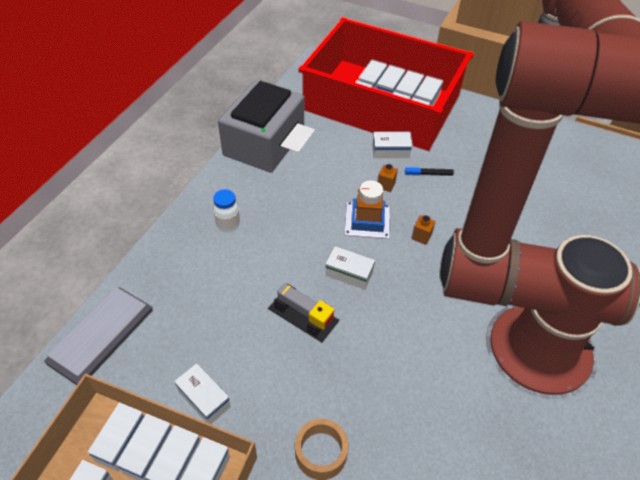

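Top view: the wanted large jar, in the blue nest with a white cap, is at (407,283). It could be confused with the small black-capped jars at (462,281) and (410,346), or the spare round jar with a blue cap at (329,148). The scanner, in its black cradle, is at (262,275) with its yellow nose end at (257,297) towards the robot; nothing else resembles it. The crop confirms both choices: largest jar, nest, red stripe on the cap.

```bash
cat >> h.py <<'E'
def rect(p,mask,z):
    m=mask.astype(np.uint8); n,l,s,_=cv2.connectedComponentsWithStats(m)
    if n<2: return None
    m=(l==1+np.argmax(s[1:,4])); v,u=np.nonzero(m)
    P=np.array([onplane(p,(a,b),z)[:2] for a,b in zip(u,v)])
    r=cv2.minAreaRect((P*1000).astype(np.float32)); return len(u),np.array(r[0]).round(1),np.array(r[1]).round(1),round(r[2],1),(P.mean(0)*1000).round(1)
def go(pos,yaw):
    "tool-frame shift (cm) and turn to reach pos with tool x at yaw(deg), tool down"
    s=manip.state(); q=s["tool_rot"]; T=R.from_quat([q[1],q[2],q[3],q[0]])
    y=np.radians(yaw); G=R.from_matrix(np.array([[np.cos(y),np.sin(y),0],[np.sin(y),-np.cos(y),0],[0,0,-1]]))
    print("t",round(s["time"],2),"pos",s["tool_pos"].round(4),"turn",(T.inv()*G).as_rotvec().round(3),"shift",(100*T.inv().apply(np.array(pos)-s["tool_pos"])).round(2),"w",round(s["gripper_width"],3),"gf",round(float(s["grasp_force"]),1),"F",s["contact_force"].round(1))
E
python3 - <<'E'
from h import *
np.set_printoptions(precision=3,suppress=True)
p=manip.grab_frame("top"); im=p["image"]; h=cv2.cvtColor(im,cv2.COLOR_RGB2HSV)
H,S,V=h[...,0].astype(int),h[...,1].astype(int),h[...,2].astype(int)
def win(m,u0,u1,v0,v1):
    z=np.zeros_like(m); z[v0:v1,u0:u1]=m[v0:v1,u0:u1]; return z
print("yellow head",rect(p,win((S>130)&(abs(H-27)<8)&(V>90),235,285,280,315),.064))
print("handle",rect(p,win((V>75)&(S<60)&(abs(H-27)>=0),255,272,249,284)&win(V<140,0,640,0,480),.060))
print("black cradle plate",rect(p,win((V<70),235,290,235,320),.006))
print("blue",rect(p,win((abs(H-108)<12)&(S>110),360,440,245,325),.038))
print("plate bright",rect(p,win((V>150)&(S<60),360,440,245,325),.008))
print("cap",rect(p,win((V>190)&(S<40),385,430,262,305),.119))
print("red",rect(p,win((S>110)&((H<6)|(H>174))&(V>120),385,430,262,300),.119))
for hpx in [(97,150),(250,92),(310,243),(158,305)]: print(onplane(p,(350+hpx[0]/4-.4,235+hpx[1]/4-.4),.008))
for l in ["scanner","cradle_seat","cap","nest","jar"]:
    z=dict(scanner=.06,cap=.119,nest=.01,jar=.088,cradle_seat=.02)[l]
    for d in manip.silhouettes(p,l)[:1]: print(l,d["score"],rect(p,d["pixels"],z))
go([.494,.156,.2],-9)
E
```

```text
yellow head (325, array([448.1, 162.1]), array([44.8, 38.2]), 80.3, array([447.8, 162.1]))
handle (432, array([515.7, 151.4]), array([29.9, 80.6]), 80.9, array([514.4, 151.5]))
black cradle plate (940, array([495.9, 156.1]), array([ 70.9, 149.6]), 81.1, array([501.8, 148.6]))
blue (336, array([ 474.9, -164.8]), array([80.1, 81.6]), 20.9, array([ 470.8, -154.1]))
plate bright (1301, array([ 475.5, -166.1]), array([109.5, 110.9]), 21.0, array([ 476.2, -169.3]))
cap (425, array([ 475.9, -165.2]), array([49.8, 49.7]), 89.6, array([ 474.8, -166.3]))
red (14, array([ 488. , -160.4]), array([19.2,  2.9]), 25.5, array([ 487.5, -160.2]))
[ 0.504 -0.105  0.008]
[ 0.538 -0.195  0.008]
[ 0.449 -0.229  0.008]
[ 0.413 -0.139  0.008]
scanner 0.91 (987, array([491. , 156.9]), array([ 46.7, 133.5]), 85.0, array([485. , 154.2]))
cradle_seat 0.96 (947, array([495.2, 152.2]), array([ 69.2, 149. ]), 80.7, array([502.2, 146.1]))
cap 0.83 (552, array([ 474.8, -162.9]), array([54.1, 56.2]), 88.9, array([ 474.8, -162.8]))
nest 0.78 (1384, array([ 475.2, -165.3]), array([112.1, 111.6]), 20.6, array([ 473.7, -161. ]))
jar 0.93 (261, array([ 467.5, -144.5]), array([61.2, 36.9]), 21.6, array([ 464.9, -140.1]))
t 1.7 pos [ 0.22  -0.585  0.248] turn [ 0.    -0.     0.516] shift [ 51.73 -59.76   4.83] w 1.001 gf 0.0 F [ 0.6  0.6 -0.2]
```

apply_moves:
  moves:
    - [[0, 0, 0.516], [51.7, -59.8, 4.8], -1]
    - [[0, 0, 0.516], [51.7, -59.8, 4.8], -1]
    - [[0, 0, 0.516], [51.7, -59.8, 4.8], -1]
    - [[0, 0, 0.516], [51.7, -59.8, 4.8], -1]
    - [[0, 0, 0.516], [51.7, -59.8, 4.8], -1]
    - [[0, 0, 0.516], [51.7, -59.8, 4.8], -1]
    - [[0, 0, 0.516], [51.7, -59.8, 4.8], -1]
    - [[0, 0, 0.516], [51.7, -59.8, 4.8], -1]
    - [[0, 0, 0.516], [51.7, -59.8, 4.8], -1]
    - [[0, 0, 0.516], [51.7, -59.8, 4.8], -1]
    - [[0, 0, 0.516], [51.7, -59.8, 4.8], -1]
    - [[0, 0, 0.516], [51.7, -59.8, 4.8], -1]
    - [[0, 0, 0.516], [51.7, -59.8, 4.8], -1]
    - [[0, 0, 0.516], [51.7, -59.8, 4.8], -1]
    - [[0, 0, 0.516], [51.7, -59.8, 4.8], -1]
    - [[0, 0, 0.516], [51.7, -59.8, 4.8], -1]
    - [[0, 0, 0.516], [51.7, -59.8, 4.8], -1]
    - [[0, 0, 0.516], [51.7, -59.8, 4.8], -1]
    - [[0, 0, 0.516], [51.7, -59.8, 4.8], -1]
    - [[0, 0, 0.516], [51.7, -59.8, 4.8], -1]

```text
time: 3.7
tool_pos: [0.4935, 0.1552, 0.2005]
tool_rot: [0.0, 0.997, -0.079, 0.0]
contact_force: [-0.6, -0.3, 0.5]
gripper_width: 1.003
grasp_force: 0.0
```

```bash
python3 -c "
from h import *
go([.493,.155,.044],-9)"
```

```text
t 3.7 pos [0.4935 0.1552 0.2005] turn [ 0.    -0.    -0.002] shift [-0.05  0.02 15.65] w 1.003 gf 0.0 F [-0.6 -0.3  0.5]
```

apply_moves:
  moves:
    - [[0, 0, 0], [0, 0, 4], -1]
    - [[0, 0, 0], [0, 0, 8], -1]
    - [[0, 0, 0], [0, 0, 10], -1]
    - [[0, 0, 0], [0, 0, 12], -1]
    - [[0, 0, 0], [0, 0, 13.5], -1]
    - [[0, 0, 0], [0, 0, 14.7], -1]
    - [[0, 0, 0], [0, 0, 15.6], -1]
    - [[0, 0, 0], [0, 0, 15.6], -1]
    - [[0, 0, 0], [0, 0, 15.6], 1]
    - [[0, 0, 0], [0, 0, 15.6], 1]
    - [[0, 0, 0], [0, 0, 15.6], 1]
    - [[0, 0, 0], [0, 0, 15.6], 1]
    - [[0, 0, 0], [0, 0, 15.6], 1]
    - [[0, 0, 0], [0, 0, 15.6], 1]
    - [[0, 0, 0], [0, 0, 15.6], 1]
    - [[0, 0, 0], [0, 0, 15.6], 1]
    - [[0, 0, 0], [0, 0, 15.6], 1]
    - [[0, 0, 0], [0, 0, 15.6], 1]

```text
time: 5.5
tool_pos: [0.4943, 0.1565, 0.0451]
tool_rot: [-0.0, 0.997, -0.078, 0.001]
contact_force: [-0.3, 0.7, 5.9]
gripper_width: 0.34
grasp_force: 60.7
```

apply_moves:
  moves:
    - [[0, 0, 0], [0, 0, -1], 1]
    - [[0, 0, 0], [0, 0, -2], 1]
    - [[0, 0, 0], [0, 0, -4], 1]
    - [[0, 0, 0], [0, 0, -6], 1]
    - [[0, 0, 0], [0, 0, -8], 1]
    - [[0, 0, 0], [0, 0, -10], 1]
    - [[0, 0, 0], [0, 0, -10], 1]
    - [[0, 0, 0], [0, 0, -10], 1]

```text
time: 6.3
tool_pos: [0.4934, 0.1562, 0.1443]
tool_rot: [-0.0, 0.997, -0.079, 0.0]
contact_force: [0.1, 0.5, -1.9]
gripper_width: 0.339
grasp_force: 60.1
```

```bash
python3 -c "
from h import *
go([.621,-.1096,.14],21)
go([.493,.155,.044],-9)
for n in ['top','side']:
  p=manip.grab_frame(n); save(p,n+'1.png')
  for l in ['scanner_grip','scanner_nose']:
    for d in manip.spot_point(p,l)[:1]: print(n,l,d['score'],w(p,d['location']).round(4))
"
```

```text
t 6.3 pos [0.4934 0.1562 0.1443] turn [ 0.    -0.    -0.524] shift [16.76 24.26  0.43] w 0.339 gf 60.1 F [ 0.1  0.5 -1.9]
t 6.3 pos [0.4934 0.1562 0.1443] turn [-0. -0. -0.] shift [-0.03  0.13 10.03] w 0.339 gf 60.1 F [ 0.1  0.5 -1.9]
top scanner_nose 0.92 [0.4257 0.164  0.1446]
side scanner_grip 0.7 [0.492  0.1598 0.145 ]
```

apply_moves:
  moves:
    - [[0, 0, -0.1], [2.0, 3.0, 0], 1]
    - [[0, 0, -0.2], [5.0, 7.0, 0], 1]
    - [[0, 0, -0.3], [8.0, 11.0, 0], 1]
    - [[0, 0, -0.4], [11.0, 15.5, 0], 1]
    - [[0, 0, -0.5], [14.0, 20.0, 0], 1]
    - [[0, 0, -0.524], [16.0, 23.0, 0], 1]
    - [[0, 0, -0.524], [16.8, 24.2, 0], 1]
    - [[0, 0, -0.524], [16.8, 24.2, 0], 1]
    - [[0, 0, -0.524], [16.8, 24.2, 3], 1]
    - [[0, 0, -0.524], [16.8, 24.2, 6], 1]
    - [[0, 0, -0.524], [16.8, 24.2, 7.5], 1]
    - [[0, 0, -0.524], [16.8, 24.2, 8.2], 1]
    - [[0, 0, -0.524], [16.8, 24.2, 8.2], 1]
    - [[0, 0, -0.524], [16.8, 24.2, 8.2], 1]

```text
time: 8.0
tool_pos: [0.6225, -0.1088, 0.0638]
tool_rot: [0.0, 0.983, 0.183, 0.001]
contact_force: [0.5, 0.1, -1.2]
gripper_width: 0.344
grasp_force: 60.2
```

```bash
python3 -c "
from h import *
go([.621,-.1096,.062],21)
o=[]
for n in ['top','side']:
  p=manip.grab_frame(n); save(p,n+'2.png')
  for l in ['scanner_grip','scanner_nose','label']:
    for d in manip.spot_point(p,l)[:3]: print(n,l,round(d['score'],2),w(p,d['location']).round(4))
  u,v=pix(p,[.53,-.14,.06]).astype(int); o.append(cv2.resize(p['image'][v-60:v+60,u-60:u+60,::-1],(400,400),interpolation=2))
cv2.imwrite('pics/scan.png',np.hstack(o))
"
```

```text
t 8.0 pos [ 0.6225 -0.1088  0.0638] turn [ 0.001 -0.002  0.001] shift [-0.17  0.02  0.18] w 0.344 gf 60.2 F [ 0.5  0.1 -1.2]
top scanner_grip 0.55 [ 0.6224 -0.1113  0.0643]
top scanner_nose 0.53 [ 0.562  -0.1378  0.0667]
top label 0.91 [ 0.5038 -0.3022  0.0416]
top label 0.8 [ 0.3557 -0.1816  0.0458]
top label 0.6 [ 0.5052 -0.1534  0.0663]
side scanner_grip 0.98 [ 0.6222 -0.1104  0.0643]
side scanner_nose 0.93 [ 0.5611 -0.1341  0.0632]
side scanner_nose 0.48 [0.3241 0.4196 0.0238]
side label 0.84 [ 0.3566 -0.1809  0.039 ]
side label 0.65 [ 0.5032 -0.1532  0.0675]
side label 0.64 [ 0.5019 -0.3023  0.0384]
```

View pics/scan.png

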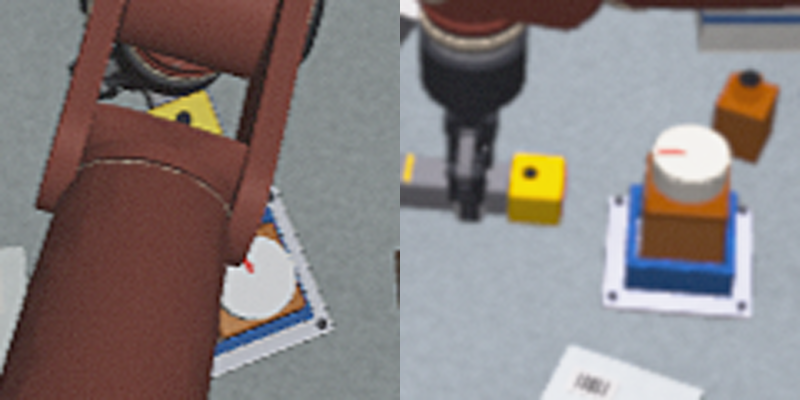

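The side view (right half) shows the scanner level, yellow head at (537,187), aimed squarely at the jar's label face about 6 cm away; the cap at (690,165) is untouched. I'll hold it there.

apply_moves:
  moves:
    - [[0, 0, 0], [-0.1, 0, 0], 1]
    - [[0, 0, 0], [-0.1, 0, 0], 1]
    - [[0, 0, 0], [-0.1, 0, 0], 1]
    - [[0, 0, 0], [-0.1, 0, 0], 1]
    - [[0, 0, 0], [-0.1, 0, 0], 1]
    - [[0, 0, 0], [-0.1, 0, 0], 1]
    - [[0, 0, 0], [-0.1, 0, 0], 1]
    - [[0, 0, 0], [-0.1, 0, 0], 1]
    - [[0, 0, 0], [-0.1, 0, 0], 1]
    - [[0, 0, 0], [-0.1, 0, 0], 1]
    - [[0, 0, 0], [-0.1, 0, 0], 1]
    - [[0, 0, 0], [-0.1, 0, 0], 1]
    - [[0, 0, 0], [-0.1, 0, 0], 1]
    - [[0, 0, 0], [-0.1, 0, 0], 1]
    - [[0, 0, 0], [-0.1, 0, 0], 1]
    - [[0, 0, 0], [-0.1, 0, 0], 1]
    - [[0, 0, 0], [-0.1, 0, 0], 1]
    - [[0, 0, 0], [-0.1, 0, 0], 1]
    - [[0, 0, 0], [-0.1, 0, 0], 1]
    - [[0, 0, 0], [-0.1, 0, 0], 1]

```text
time: 10.4
tool_pos: [0.6207, -0.1094, 0.0623]
tool_rot: [-0.0, 0.983, 0.182, 0.0]
contact_force: [-0.3, -0.1, -1.2]
gripper_width: 0.341
grasp_force: 60.2
```

apply_moves:
  moves:
    - [[0, 0, 0], [0, 0, 0], 1]
    - [[0, 0, 0], [0, 0, 0], 1]
    - [[0, 0, 0], [0, 0, 0], 1]
    - [[0, 0, 0], [0, 0, 0], 1]
    - [[0, 0, 0], [0, 0, 0], 1]
    - [[0, 0, 0], [0, 0, -2], 1]
    - [[0, 0, 0], [0, 0, -5], 1]
    - [[0, 0, 0], [0, 0, -8.2], 1]
    - [[0, 0, 0], [0, 0, -8.2], 1]

```text
time: 11.3
tool_pos: [0.6241, -0.1104, 0.1506]
tool_rot: [0.002, 0.983, 0.182, 0.005]
contact_force: [1.0, -0.4, -0.5]
gripper_width: 0.341
grasp_force: 60.2
```

```bash
python3 -c "
from h import *
go([.4938,.1562,.1445],-9)"
```

```text
t 11.3 pos [ 0.6241 -0.1104  0.1506] turn [ 0.004 -0.01   0.524] shift [ -2.6  -29.56   0.4 ] w 0.341 gf 60.2 F [ 1.  -0.4 -0.5]
```

apply_moves:
  moves:
    - [[0, 0, 0.1], [-0.5, -4, 0], 1]
    - [[0, 0, 0.2], [-0.9, -9, 0], 1]
    - [[0, 0, 0.3], [-1.2, -14, 0], 1]
    - [[0, 0, 0.4], [-1.6, -19, 0], 1]
    - [[0, 0, 0.5], [-2, -24, 0], 1]
    - [[0, 0, 0.524], [-2.3, -27.5, 0], 1]
    - [[0, 0, 0.524], [-2.3, -29.3, 0], 1]
    - [[0, 0, 0.524], [-2.3, -29.3, 0], 1]
    - [[0, 0, 0.524], [-2.3, -29.3, 0], 1]
    - [[0, 0, 0.524], [-2.3, -29.3, 0], 1]
    - [[0, 0, 0.524], [-2.3, -29.3, 0], 1]

```text
time: 12.4
tool_pos: [0.4945, 0.1549, 0.1441]
tool_rot: [0.0, 0.997, -0.079, -0.0]
contact_force: [-0.5, -0.0, -1.7]
gripper_width: 0.342
grasp_force: 60.2
```

```bash
python3 -c "
from h import *
go([.4938,.1562,.045],-9)"
```

```text
t 12.4 pos [0.4945 0.1549 0.1441] turn [ 0.     0.    -0.002] shift [-0.09 -0.12  9.91] w 0.342 gf 60.2 F [-0.5 -0.  -1.7]
```

apply_moves:
  moves:
    - [[0, 0, 0], [-0.1, -0.1, 2], 1]
    - [[0, 0, 0], [-0.1, -0.1, 4], 1]
    - [[0, 0, 0], [-0.1, -0.1, 6], 1]
    - [[0, 0, 0], [-0.1, -0.1, 7.5], 1]
    - [[0, 0, 0], [-0.1, -0.1, 8.5], 1]
    - [[0, 0, 0], [-0.1, -0.1, 9.3], 1]
    - [[0, 0, 0], [-0.1, -0.1, 9.7], 1]
    - [[0, 0, 0], [-0.1, -0.1, 9.9], 1]
    - [[0, 0, 0], [-0.1, -0.1, 9.9], 1]
    - [[0, 0, 0], [-0.1, -0.1, 9.9], 1]

```text
time: 13.4
tool_pos: [0.4938, 0.1571, 0.046]
tool_rot: [-0.0, 0.997, -0.078, 0.001]
contact_force: [0.4, 0.2, -2.0]
gripper_width: 0.343
grasp_force: 60.3
```

apply_moves:
  moves:
    - [[0, 0, 0], [0, 0, 0], -1]
    - [[0, 0, 0], [0, 0, 0], -1]
    - [[0, 0, 0], [0, 0, 0], -1]
    - [[0, 0, 0], [0, 0, 0], -1]
    - [[0, 0, 0], [0, 0, 0], -1]
    - [[0, 0, 0], [0, 0, 0], -1]
    - [[0, 0, 0], [0, 0, 0], -1]
    - [[0, 0, 0], [0, 0, 0], -1]
    - [[0, 0, 0], [0, 0, -2], -1]
    - [[0, 0, 0], [0, 0, -5], -1]
    - [[0, 0, 0], [0, 0, -10], -1]
    - [[0, 0, 0], [0, 0, -15], -1]
    - [[0, 0, 0], [0, 0, -15], -1]

```text
time: 14.7
tool_pos: [0.4979, 0.1578, 0.2046]
tool_rot: [-0.002, 0.997, -0.078, 0.008]
contact_force: [1.3, -0.7, 1.7]
gripper_width: 1.001
grasp_force: 0.0
```

```bash
python3 -c "
from h import *
go([.4755,-.1655,.2],-9)
for n in ['top','side']:
  p=manip.grab_frame(n); save(p,n+'3.png')
  for l in ['scanner_grip','scanner_nose','cap_center','jar_mouth']:
    for d in manip.spot_point(p,l)[:3]: print(n,l,round(d['score'],2),w(p,d['location']).round(4))
"
```

```text
t 14.7 pos [0.4979 0.1578 0.2046] turn [-0.005 -0.015 -0.   ] shift [ 2.84 32.29  0.34] w 1.001 gf 0.0 F [ 1.3 -0.7  1.7]
top scanner_grip 0.75 [0.4906 0.1523 0.0425]
top scanner_nose 0.81 [0.428  0.1656 0.0465]
top scanner_nose 0.68 [0.4949 0.1579 0.0265]
top cap_center 0.86 [ 0.4736 -0.1681  0.1082]
top jar_mouth 0.92 [ 0.4794 -0.3018  0.0704]
top jar_mouth 0.69 [ 0.478  -0.1657  0.1141]
top jar_mouth 0.67 [ 0.3372 -0.1803  0.0721]
side scanner_grip 0.59 [0.4916 0.1613 0.0452]
side scanner_nose 0.77 [0.4266 0.1708 0.0444]
side scanner_nose 0.24 [0.4484 0.007  0.0255]
side jar_mouth 0.26 [0.5804 0.4195 0.0229]
```

View pics/side3.png

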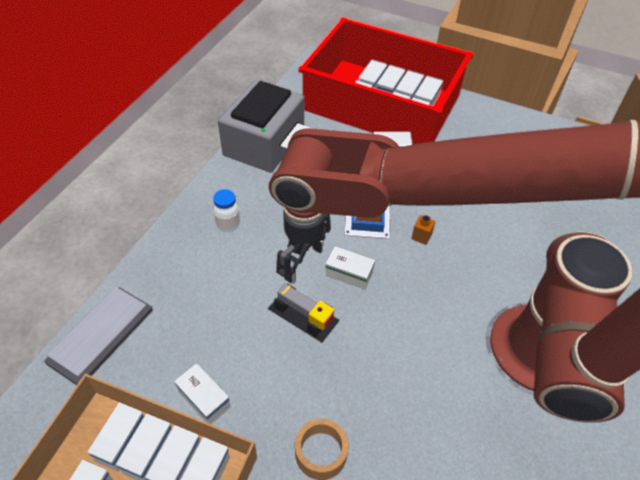

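The side view shows the scanner lying back in its cradle at (305,310), nose towards the robot. Next, the cap.

apply_moves:
  moves:
    - [[0, 0, 0], [0.5, 4, 0], -1]
    - [[0, 0, 0], [1, 9, 0], -1]
    - [[0, 0, 0], [1.5, 14, 0], -1]
    - [[0, 0, 0], [2, 19, 0], -1]
    - [[0, 0, 0], [2.5, 24, 0], -1]
    - [[0, 0, 0], [3, 29, 0], -1]
    - [[0, 0, 0], [3.1, 32.1, 0], -1]
    - [[0, 0, 0], [3.1, 32.1, 0], -1]
    - [[0, 0, 0], [3.1, 32.1, 0], -1]
    - [[0, 0, 0], [3.1, 32.1, 0], -1]

```text
time: 16.2
tool_pos: [0.4736, -0.1639, 0.1949]
tool_rot: [-0.0, 0.997, -0.078, -0.0]
contact_force: [-0.1, 0.2, 0.1]
gripper_width: 0.998
grasp_force: 0.0
```

```bash
python3 -c "
from h import *
go([.475,-.166,.109],-9)
"
```

```text
t 16.2 pos [ 0.4736 -0.1639  0.1949] turn [-0.001  0.001  0.001] shift [0.17 0.19 8.59] w 0.998 gf 0.0 F [-0.1  0.2  0.1]
```

apply_moves:
  moves:
    - [[0, 0, 0], [0.2, 0.2, 2], -1]
    - [[0, 0, 0], [0.2, 0.2, 4], -1]
    - [[0, 0, 0], [0.2, 0.2, 6], -1]
    - [[0, 0, 0], [0.2, 0.2, 7.3], -1]
    - [[0, 0, 0], [0.2, 0.2, 8.2], -1]
    - [[0, 0, 0], [0.2, 0.2, 8.6], -1]
    - [[0, 0, 0], [0.2, 0.2, 8.6], -1]
    - [[0, 0, 0], [0.2, 0.2, 8.6], -1]

```text
time: 17.0
tool_pos: [0.4759, -0.1674, 0.1102]
tool_rot: [0.0, 0.997, -0.078, 0.001]
contact_force: [0.0, 0.6, 0.8]
gripper_width: 1.001
grasp_force: 0.0
```

apply_moves:
  moves:
    - [[0, 0, 0], [0, 0, 0], 1]
    - [[0, 0, 0], [0, 0, 0], 1]
    - [[0, 0, 0], [0, 0, 0], 1]
    - [[0, 0, 0], [0, 0, 0], 1]
    - [[0, 0, 0], [0, 0, 0], 1]
    - [[0, 0, 0], [0, 0, 0], 1]
    - [[0, 0, 0], [0, 0, 0], 1]
    - [[0, 0, 0], [0, 0, 0], 1]

```text
time: 17.8
tool_pos: [0.4762, -0.167, 0.1106]
tool_rot: [-0.0, 0.997, -0.079, 0.001]
contact_force: [1.0, 4.0, 4.9]
gripper_width: 0.619
grasp_force: 62.7
```

```bash
python3 -c "
from h import *
go([.475,-.166,.109],-9)
p=manip.grab_frame('side'); save(p,'side4.png')
u,v=pix(p,[.475,-.166,.1]).astype(int); cv2.imwrite('pics/grip.png',cv2.resize(p['image'][v-45:v+45,u-60:u+60,::-1],(800,600),interpolation=2))
"
```

```text
t 17.8 pos [ 0.4762 -0.167   0.1106] turn [-0.001 -0.002 -0.   ] shift [-0.13 -0.08  0.16] w 0.619 gf 62.7 F [1.  4.  4.9]
```

View pics/grip.png

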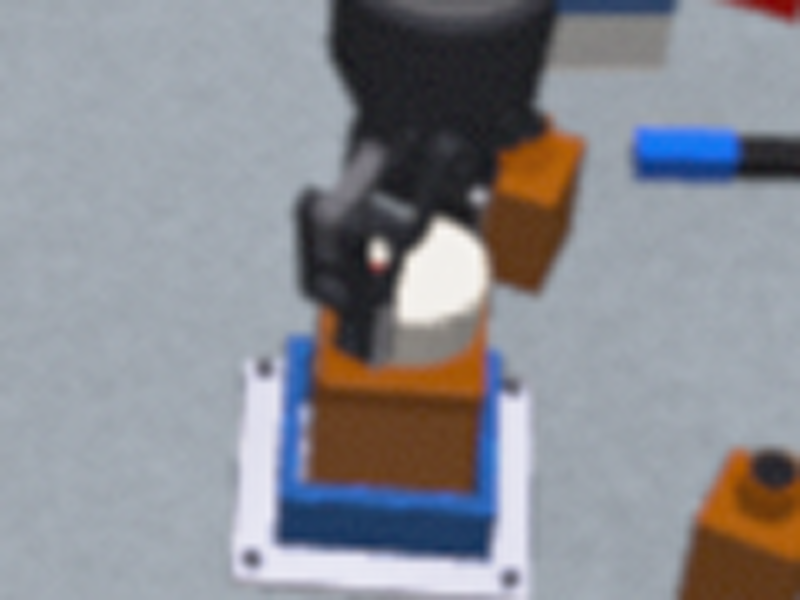

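The fingers hold the cap at (430,290) on both sides, above the jar's shoulder, and the jar is seated in the blue nest. Now turn left.

apply_moves:
  moves:
    - [[0, 0, -0.07], [0, 0, 0], 1]
    - [[0, 0, -0.14], [0, 0, 0], 1]
    - [[0, 0, -0.21], [0, 0, 0], 1]
    - [[0, 0, -0.28], [0, 0, 0], 1]
    - [[0, 0, -0.35], [0, 0, 0], 1]
    - [[0, 0, -0.42], [0, 0, 0], 1]
    - [[0, 0, -0.49], [0, 0, 0], 1]
    - [[0, 0, -0.56], [0, 0, 0], 1]
    - [[0, 0, -0.63], [0, 0, 0], 1]
    - [[0, 0, -0.7], [0, 0, 0], 1]
    - [[0, 0, -0.77], [0, 0, 0], 1]
    - [[0, 0, -0.84], [0, 0, 0], 1]
    - [[0, 0, -0.91], [0, 0, 0], 1]
    - [[0, 0, -0.98], [0, 0, 0], 1]
    - [[0, 0, -1.05], [0, 0, 0], 1]
    - [[0, 0, -1.12], [0, 0, 0], 1]
    - [[0, 0, -1.18], [0, 0, 0], 1]
    - [[0, 0, -1.24], [0, 0, 0], 1]
    - [[0, 0, -1.24], [0, 0, 0], 1]
    - [[0, 0, -1.24], [0, 0, 0], 1]

```text
time: 19.85
tool_pos: [0.4763, -0.1671, 0.1114]
tool_rot: [0.0, 0.857, 0.515, 0.001]
contact_force: [-1.8, 4.3, 9.0]
gripper_width: 0.619
grasp_force: 63.2
```

```bash
python3 -c "
from h import *
go([.475,-.166,.109],62); print(manip.state()['ft_torque'].round(2))
o=[]
for n in ['side','top']:
  p=manip.grab_frame(n)
  for l in ['cap_center','jar_mouth','label']:
    for d in manip.spot_point(p,l)[:3]: print(n,l,round(d['score'],2),w(p,d['location']).round(4))
  u,v=pix(p,[.475,-.166,.1]).astype(int); o.append(cv2.resize(p['image'][v-45:v+45,u-45:u+45,::-1],(400,400),interpolation=2))
cv2.imwrite('pics/turned.png',np.hstack(o))
"
```

```text
t 19.85 pos [ 0.4763 -0.1671  0.1114] turn [ 0.002 -0.001  0.001] shift [ 0.04 -0.17  0.24] w 0.619 gf 63.2 F [-1.8  4.3  9. ]
[0.73 0.21 0.04]
side cap_center 0.85 [ 0.4768 -0.1678  0.1115]
side jar_mouth 0.89 [ 0.3324 -0.177   0.0742]
side jar_mouth 0.79 [ 0.4742 -0.171   0.1126]
side jar_mouth 0.47 [ 0.4771 -0.3013  0.0683]
side label 0.92 [ 0.3557 -0.1806  0.0389]
side label 0.66 [ 0.5054 -0.1537  0.0672]
side label 0.56 [ 0.4724 -0.1598 -0.0028]
top jar_mouth 0.41 [ 0.4806 -0.3009  0.0712]
top jar_mouth 0.26 [0.5879 0.4227 0.0284]
top label 0.57 [ 0.5027 -0.1516  0.0671]
top label 0.52 [ 0.5014 -0.3052  0.0413]
top label 0.17 [0.5894 0.4228 0.0254]
```

View pics/turned.png

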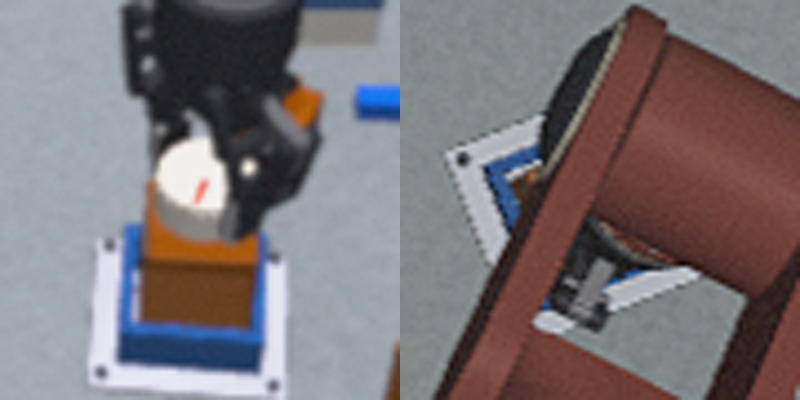

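The stripe on the cap, at (203,190) in the left half, has swung round by about 70° to the left. The jar is still square in the nest and the yaw torque is near zero, so the thread has let go. I'll lift gently first.

apply_moves:
  moves:
    - [[0, 0, -1.24], [0, 0, 0], 1]

```text
time: 20.35
tool_pos: [0.4761, -0.167, 0.1113]
tool_rot: [0.0, 0.815, 0.579, 0.001]
contact_force: [-3.3, 6.6, 11.2]
gripper_width: 0.617
grasp_force: 63.5
```

That row was a slip: turns count from the current pose, so it added 8.6° more. I'll take that back before lifting.

apply_moves:
  moves:
    - [[0, 0, 0.08], [0, 0, 0], 1]
    - [[0, 0, 0.15], [0, 0, 0], 1]
    - [[0, 0, 0.15], [0, 0, 0], 1]
    - [[0, 0, 0.15], [0, 0, 0], 1]

```text
time: 20.75
tool_pos: [0.4759, -0.1673, 0.1112]
tool_rot: [0.0, 0.857, 0.515, 0.0]
contact_force: [-3.3, 3.3, 9.9]
gripper_width: 0.616
grasp_force: 63.1
```

```bash
python3 -c "
from h import *
go([.475,-.166,.109],62); print(manip.state()['ft_torque'].round(2))
p=manip.grab_frame('side'); h=cv2.cvtColor(p['image'],cv2.COLOR_RGB2HSV).astype(int)
c=pix(p,[.476,-.167,.12]).astype(int); m=np.zeros((480,640),bool); m[c[1]-12:c[1]+12,c[0]-14:c[0]+14]=1
m&=(h[...,1]>90)&((h[...,0]<6)|(h[...,0]>174))&(h[...,2]>150)
print(rect(p,m,.121), c, np.argwhere(m)[:, ::-1].tolist())
"
```

```text
t 20.75 pos [ 0.4759 -0.1673  0.1112] turn [ 0.001 -0.     0.   ] shift [ 0.07 -0.14  0.22] w 0.616 gf 63.1 F [-3.3  3.3  9.9]
[0.59 0.37 0.02]
(7, array([ 472.7, -152.6]), array([ 2.3, 14.1]), 9.4, array([ 472.8, -153. ])) [370 186] [[370, 189], [371, 189], [370, 190], [370, 191], [369, 192], [370, 192], [369, 193]]
```

apply_moves:
  moves:
    - [[0, 0, 0.07], [0, 0, 0], 1]
    - [[0, 0, 0.07], [0, 0, 0], 1]
    - [[0, 0, 0.07], [0, 0, -0.1], 1]
    - [[0, 0, 0.07], [0, 0, -0.2], 1]
    - [[0, 0, 0.07], [0, 0, -0.3], 1]
    - [[0, 0, 0.07], [0, 0, -0.4], 1]
    - [[0, 0, 0.07], [0, 0, -0.5], 1]
    - [[0, 0, 0.07], [0, 0, -0.6], 1]
    - [[0, 0, 0.07], [0, 0, -0.6], 1]
    - [[0, 0, 0.07], [0, 0, -0.6], 1]

```text
time: 21.8
tool_pos: [0.4752, -0.1671, 0.1151]
tool_rot: [-0.0, 0.874, 0.485, -0.0]
contact_force: [-0.8, 1.5, -1.2]
gripper_width: 0.616
grasp_force: 62.8
```

apply_moves:
  moves:
    - [[0, 0, 0], [0, 0, -0.2], 1]
    - [[0, 0, 0], [0, 0, -0.4], 1]
    - [[0, 0, 0], [0, 0, -0.7], 1]
    - [[0, 0, 0], [0, 0, -1.0], 1]
    - [[0, 0, 0], [0, 0, -1.3], 1]
    - [[0, 0, 0], [0, 0, -1.6], 1]
    - [[0, 0, 0], [0, 0, -1.9], 1]
    - [[0, 0, 0], [0, 0, -2.2], 1]
    - [[0, 0, 0], [0, 0, -2.5], 1]
    - [[0, 0, 0], [0, 0, -2.8], 1]
    - [[0, 0, 0], [0, 0, -3.0], 1]
    - [[0, 0, 0], [0, 0, -3.0], 1]
    - [[0, 0, 0], [0, 0, -3.0], 1]
    - [[0, 0, 0], [0, 0, -3.0], 1]
    - [[0, 0, 0], [0, 0, -3.0], 1]

```text
time: 23.3
tool_pos: [0.4752, -0.1671, 0.1451]
tool_rot: [-0.0, 0.874, 0.485, -0.0]
contact_force: [0.2, -0.3, 0.0]
gripper_width: 0.619
grasp_force: 62.8
```

```bash
python3 -c "
from h import *
go([.475,-.166,.145],58)
o=[]
for n in ['side','top']:
  p=manip.grab_frame(n)
  for l in ['cap_center','jar_mouth','label','scanner_grip']:
    for d in manip.spot_point(p,l)[:3]: print(n,l,round(d['score'],2),w(p,d['location']).round(4))
  u,v=pix(p,[.475,-.166,.1]).astype(int); o.append(cv2.resize(p['image'][v-45:v+45,u-45:u+45,::-1],(400,400),interpolation=2))
cv2.imwrite('pics/lift.png',np.hstack(o))
"
```

```text
t 23.3 pos [ 0.4752 -0.1671  0.1451] turn [-0.    -0.     0.001] shift [ 0.08 -0.08  0.01] w 0.619 gf 62.8 F [ 0.2 -0.3  0. ]
side cap_center 0.63 [ 0.4774 -0.1657  0.1459]
side jar_mouth 0.76 [ 0.4734 -0.1658  0.1119]
side jar_mouth 0.67 [ 0.3321 -0.1779  0.0708]
side jar_mouth 0.31 [0.4905 0.1566 0.0317]
side label 0.68 [ 0.5015 -0.1498  0.0656]
side label 0.57 [ 0.3555 -0.1801  0.0414]
side label 0.39 [ 0.5021 -0.3013  0.04  ]
side scanner_grip 0.81 [0.489  0.158  0.0456]
side scanner_grip 0.47 [ 0.4752 -0.1603 -0.0044]
top cap_center 0.2 [ 0.5023 -0.1507  0.0647]
top label 0.57 [ 0.5033 -0.1534  0.068 ]
top label 0.38 [ 0.4732 -0.1683  0.002 ]
top scanner_grip 0.67 [0.49   0.1555 0.0469]
```

View pics/lift.png

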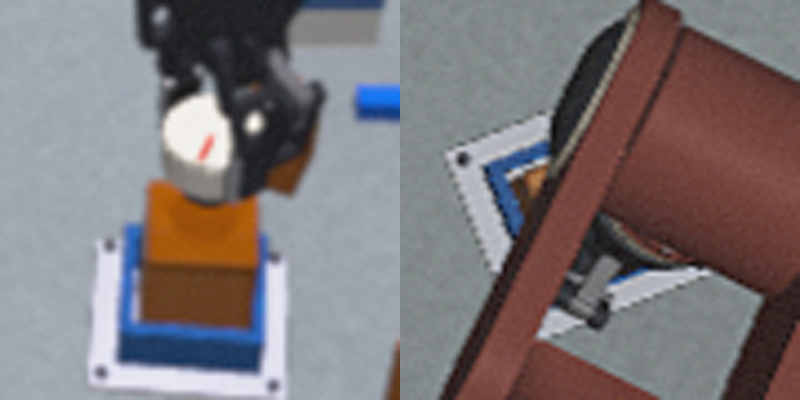

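The cap, at (205,150) in the left half, is held level about 2 cm above the rim. The jar is down in the nest and the scanner is docked.

```bash
python3 -c "
from plant import manip
print(manip.job_done())"
```

```text
the job is handed in; nothing more can be done
None
```

The job is handed in at about 23 s, verdict not shown: label scanned from about 6 cm for 2 s, scanner back in its cradle nose to the robot, cap unscrewed left past its release and held level about 2 cm over the rim, jar down in the nest; one mistaken row over-turned the cap about 9°, undone before lifting.

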